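# Spin-check the index table and brake it on its mark

## Robot

A 6-joint arm with a two-finger parallel gripper is mounted at the origin on a cart in front of the work surface, level with it; the furniture and walls round the work are solid. World frame = base frame: x ahead of the robot, y to its left, z up, the work surface at z = 0. Lengths are in mm, angles in rad, forces in N, time in s.
With the tool pointing down it reaches from about 350 to 875 mm from the base axis. Payload 4.2 kg.
Tool frame: the origin (TCP) lies at the very end of the fingers, on their centre line; the grasp point (between the pads) lies 19 mm behind it (arm.pinch_z is the distance from the TCP to the grasp point, in mm); x points along the fingers, y is the direction in which the jaws open and shut, and the axes are right-handed (so a half turn about x gives the same grasp; the last joint's range is limited). The gripper opens to 85 mm and grips with 20 to 120 N. Pads are 22 mm wide; open, the fingers measure 114 mm over their backs; the gripper's body (76 mm by 85 mm) begins 54 mm behind the grasp point. The pads swing forward as they close: fully open they stand 13 mm farther back than shut.
Start: joints at [1.543, 0.385, 0.008, 0, -1.194, -0.259], TCP at [176.771, 599.459, 199.612] pointing down, gripper open.
Joint ranges: [-3.14, 3.14], [-1.21, 2.06], [-1.07, 1.41], [-3.16, 2.05], [-2.99, -0.16], [-3.1, 3.1]. Speed limits (rad/s): [2.79, 2.79, 3.14, 3.14, 3.14, 3.14].

## Interface

Orientations are given as a unit quaternion [x, y, z, w].
In Python, from bench import arm gives the robot as it stands.
- The arm moves only by the tool drive_tool, never from a script. Its argument "motion" is a list of rows, each a list of 4 numbers: the shift along the tool's x, y, z in mm, then the turn about the tool's x in degrees. In form: [[dx, dy, dz, spin], ...]. A call has 1 to 10 rows; each row shifts and turns the commanded pose from where the row before left it, along the tool's axes as they then stand; what a row does not reach is not made up. A row lasts 1/12 s, in which the tool goes at most 41.7 mm and 7.16 degrees, less where a joint would pass 70% of its speed; a pose out of reach is approached as far as the arm can. A call with a gripper value outside its range is refused whole. "grip" is the finger opening in mm, from 0 to 85.4, set as the call begins (left out, the last holds). The fingers move at their own pace and stop on an object; the grip force is fixed at half the most. Time passes only in rows, so rows that do not move let the fingers close. It gives the time, the measured TCP pose, the force and the opening at its end, in the units of the state.
- arm.read_state(): the state, without advancing time (a new reading comes with each control period).
- arm.get_image(name): name is "scene" or "top" or "wrist"; returns the picture (480x640x3 uint8, red, green, blue); there is no depth.
- arm.calibration(name): a dict with "K" (3x3 intrinsics, pixels), "eye" and "attitude" of the camera in the world; the wrist camera has in their place "T_tool_cam" (4x4, takes a point from camera to tool coordinates, whose origin is the TCP and whose axes are the tool frame's). Camera axes: x right, y up, looking along -z (the intrinsics and any distortion apply to the point x, -y, -z); pixel columns grow to the right and rows downward; lengths in mm; the calibration is good to about 2 mm. A picture is of the moment at which its call begins: read the wrist's pose just before it. calibration takes no time and is no camera call.
- arm.job_done(): hands the job in, once; it reports no verdict.
The state is a dict: "clock": time; "joints": joint angles; "joint_vel": joint speeds; "joint_efforts": joint torques, N m; "position": TCP position; "ee_rot": TCP orientation; "contact_force": force on the tool from outside, world axes, zero at the start; "wrist_torque": the same for the moment, N m; "gripper_width": finger opening in mm.
Only numpy, scipy, OpenCV 4.12 (cv2) and the standard library are available. Lean on these libraries where they do the work, as an engineer would, in place of code of your own. Each camera call takes 0.05 s, during which the arm holds its last target. There are 200 camera calls.

## Task

Check the freshly oiled bearing of the round index table: flick its platter by the black post, without gripping it, so that it spins at ten turns a minute or faster, and let it coast untouched for a good two seconds. Then brake it with a fingertip pressed down on the flat platter top so that the long dark line stands at the fixed pointer. Finish while still holding it there, fingertips pressing on the flat top and clear of the post; leave the oil bottle, grease pot and wooden stud where they are.

Things in the scene. Friction and masses are not known exactly. Their poses are not given: they have to be found in the camera images.
- index_table: Fixed base of the index table, grey, bolted to the desk; origin at the centre of its underside on the desk, on the platter's axis. A flat arm runs under the platter to a 49 mm high upright standing 125 to 135 mm from the axis, on the base's own -x side, that carries the pointer. When the platter's axes agree with the base's, the line is at the pointer. Nothing of the base stands above 55 mm.
- platter: Aluminium disc, 220 mm across, 12 mm thick, 0.01 kg m2, turning endlessly either way about the base's vertical axis, almost frictionless: it hardly slows in 30 s, so it must be braked. Origin on the axis at its underside, 34 mm above the desk; flat top 46 mm above the desk. Its -x axis points along the long dark line. Flat and free from 55 to 108 mm from the axis; hub cap 26 mm across, 6 mm high.
- post_foot (a point): Black round post fixed upright on the platter, on the long dark line, 45 mm from the axis: 13 mm thick, 30 mm high. This point is the centre of its foot, on the platter's top (46 mm above the desk). Push it sideways to spin the platter.
- line_end (a point): Outer end of the long dark line (4 mm wide, 57 to 107 mm from the axis; the short ticks every 15 degrees are only marks) on the platter's top, 107 mm from the axis, 46 mm above the desk.
- pointer_tip (a point): Tip of the fixed pointer, a small dark steel cone that points level towards the axis just outside the platter's rim, 113.5 mm from the axis, 48 mm above the desk.
- oil_dropper: Small dark oil bottle with a red needle cap, 30 mm across, 104 mm high, loose; origin at the centre of its underside. Leave alone.
- grease_pot: Low round grease pot, 57 mm across, 32 mm high, loose; origin at the centre of its underside. Leave alone.
- stud: Small wooden mushroom-shaped stud, 23 mm across, 14 mm high, loose; origin at the centre of its underside. Leave alone.

How it is judged:
By the outcome, as a careful person would: the job done as asked, in the order asked, and still so for the second after the job is handed in, while the arm keeps its last pose, push and grip.
It also fails if it takes over 48 s, if anything falls off the work surface, if the arm or the gripper's body presses on something with over 40 N, if the wrist force passes 120 N, or if a joint passes its speed limit or range.

## Working session

There is one attempt and no reset: what is moved stays moved. The work goes in short steps, Python scripts to look and compute and a tool call to move; the robot and the scene stay as the last step left them, time stands still between calls to the robot, and variables do not carry over. Pictures are saved under pics/ and viewed, about 8 in all and at most 12, crops included, and the job is handed in when it is done.

Besides the shell and the picture viewer there is one more tool, called as a command line: name --pt "numbers of a row" for each row, then --argument value for the rest. drive_tool: Moves the arm, as the interface text tells. Its arguments: {"type":"object","properties":{"motion":{"type":"array"},"grip":{"type":"number"}},"required":["motion"]}

```bash
mkdir -p pics; ls; python3 - <<'E'
from bench import arm
import cv2,numpy as np
s=arm.read_state();print(s)
for n in ("top","scene"):
    c=arm.calibration(n);print(n,c)
    cv2.imwrite(f"pics/{n}0.png",arm.get_image(n)[:,:,::-1])
print(arm.calibration("wrist"))
E
```

```text
pics
{'clock': 0.0, 'joints': array([ 1.54259777e+00,  3.85535201e-01,  6.61632394e-03, -5.01943162e-04,
       -1.19398224e+00, -2.58590660e-01]), 'joint_vel': array([-0.00010625, -0.00014212, -0.00136486, -0.00215927,  0.000854  ,
        0.0020519 ]), 'joint_efforts': array([ 1.82602946e-05, -3.92288017e+01,  1.88411969e+01,  4.18646783e+00,
       -4.49734333e-03, -2.41246831e-06]), 'position': array([176.60088893, 598.84906077, 198.53038468]), 'ee_rot': array([-0.69976138,  0.1018711 ,  0.69991801,  0.10035474]), 'contact_force': array([-0.14461828, -0.47859303,  0.55219588]), 'wrist_torque': array([0.03063906, 0.02847143, 0.05108853]), 'gripper_width': 85.39947154906866}
top {'K': array([[462.64154379,   0.        , 323.05685723],
       [  0.        , 462.64154379, 247.76198879],
       [  0.        ,   0.        ,   1.        ]]), 'eye': array([ 354.77242435, -158.78902908, 1025.81921237]), 'attitude': array([-0.07390135,  0.08281921,  0.75952675, -0.64093579])}
scene {'K': array([[481.21547729,   0.        , 329.39117293],
       [  0.        , 481.21547729, 236.24583945],
       [  0.        ,   0.        ,   1.        ]]), 'eye': array([157.77181678, 430.64676823, 545.28905308]), 'attitude': array([-0.13645503,  0.45381143,  0.83848853, -0.2690208 ])}
{'K': array([[337.04509484,   0.        , 322.62977478],
       [  0.        , 337.04509484, 239.52197743],
       [  0.        ,   0.        ,   1.        ]]), 'T_tool_cam': array([[ 5.81100325e-04,  2.89670771e-01, -9.57126171e-01,
        -1.74896145e+02],
       [ 9.99999778e-01, -4.81118188e-04,  4.61521514e-04,
         3.02364258e-01],
       [-3.26801516e-04, -9.57126226e-01, -2.89670986e-01,
        -7.34677755e+01],
       [ 0.00000000e+00,  0.00000000e+00,  0.00000000e+00,
         1.00000000e+00]])}
```

View pics/top0.png

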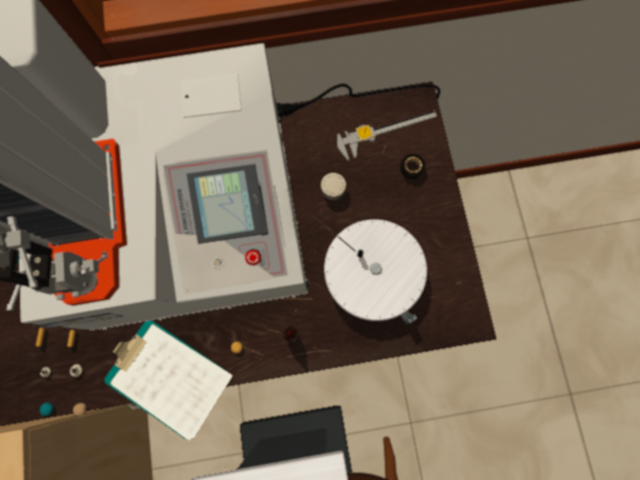

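View pics/scene0.png

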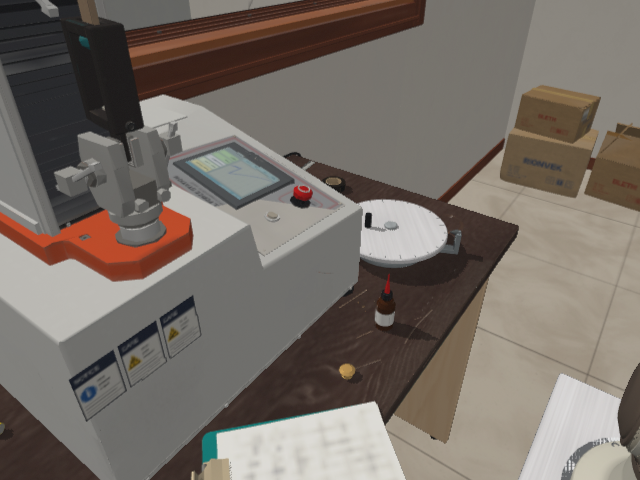

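The top view shows the platter centred near (376,269), the post near (361,253), the line running to about (338,235) and the pointer near (409,317). The bottle is at (291,333) and the stud at (237,347). The scene view agrees.

```bash
cat > h.py <<'E'
import numpy as np,cv2
from scipy.spatial.transform import Rotation as R
from bench import arm
def cam(n,s=None):
    c=arm.calibration(n)
    if n=="wrist":
        T=np.eye(4);T[:3,:3]=R.from_quat(s["ee_rot"]).as_matrix();T[:3,3]=s["position"];T=T@c["T_tool_cam"]
        return c["K"],T[:3,3],T[:3,:3]
    return c["K"],np.array(c["eye"]),R.from_quat(c["attitude"]).as_matrix()
def ray(n,uv,z,s=None):
    K,e,A=cam(n,s);p=np.linalg.inv(K)@[*uv,1];d=A@[p[0],-p[1],-p[2]]
    return e+d*(z-e[2])/d[2]
def proj(n,P,s=None):
    K,e,A=cam(n,s);q=A.T@(np.asarray(P,float)-e);q=K@[q[0],-q[1],-q[2]];return q[:2]/q[2]
def platter(n,img,s=None,minarea=3000,roi=None):
    hsv=cv2.cvtColor(img,cv2.COLOR_RGB2HSV)
    m=((hsv[...,1]<40)&(hsv[...,2]>140)).astype(np.uint8)
    if roi: k=np.zeros_like(m);k[roi[1]:roi[3],roi[0]:roi[2]]=1;m*=k
    m=cv2.morphologyEx(m,cv2.MORPH_OPEN,np.ones((3,3)))
    cs,_=cv2.findContours(m,cv2.RETR_EXTERNAL,cv2.CHAIN_APPROX_NONE)
    return cv2.convexHull(max(cs,key=cv2.contourArea))[:,0,:]
E
python3 - <<'E'
from h import *
img=cv2.imread("pics/top0.png")[:,:,::-1].copy()
h=platter("top",img,roi=(315,205,440,335))
P=np.array([ray("top",q,46)[:2] for q in h]).astype(np.float32)
(c,a,b)=cv2.fitEllipse(P);print("centre",c,a,b)
for n,uv,z in [("post",(361,252),76),("lineend",(338,235),46),("upright",(409,317),45),("bottle tip",(291,333),90),("stud",(237,347),10),("machine corner near",(305,291),100),("machinetopright",(265,45),100),("panelcorner",(285,270),150),("pot",(334,186),32),("pot2",(413,165),32),("deskcorner",(494,339),0),("deskcorner2",(435,84),0)]:
    print(n,ray("top",uv,z).round(0))
print("robot0",proj("top",[0,0,0]),proj("top",[176,600,200]), proj("scene",[c[0],c[1],46]))
print(arm.calibration("scene")["eye"])
cv2.imwrite("pics/topc.png",cv2.resize(img[210:340,310:450,::-1],None,fx=5,fy=4.6,interpolation=cv2.INTER_CUBIC))
s=arm.read_state()
cv2.imwrite("pics/wrist0.png",arm.get_image("wrist")[:,:,::-1])
E
```

```text
centre (511.1533203125, -292.4999084472656) (218.91314697265625, 219.26983642578125) 9.09814167022705
post [ 545. -266.   76.]
lineend [ 597. -227.   46.]
upright [ 397. -343.   45.]
bottle tip [404. -97.  90.]
stud [398.  28.  10.]
machine corner near [ 480. -138.  100.]
machinetopright [1052. -137.  100.]
panelcorner [ 520. -107.  150.]
pot [ 715. -239.   32.]
pot2 [ 734. -426.   32.]
deskcorner [ 322. -523.    0.]
deskcorner2 [ 946. -533.    0.]
robot0 [277.26618316 546.8041477 ] [-121.04947784  546.05346742] [390.38516282 226.1824713 ]
[157.77181678 430.64676823 545.28905308]
```

View pics/topc.png

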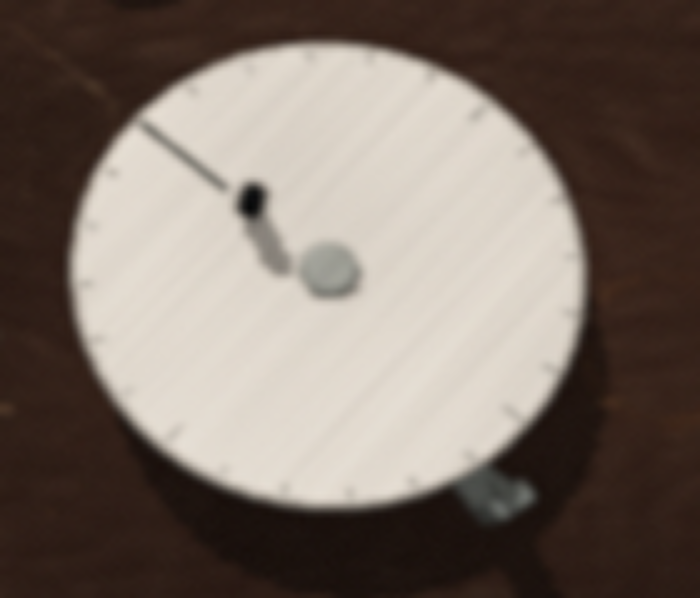

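The crop shows the line ending at (140,120), the post at (250,200) and the pointer upright at (500,495), so the line has to turn about 167° to reach the pointer. Next I'll get the tool axes and the machine's footprint for the path.

```bash
python3 - <<'E'
from h import *
s=arm.read_state();print(s["clock"],R.from_quat(s["ee_rot"]).as_matrix().round(3))
# machine lower-right corner: base on desk, scene (350,290)~bottom; top corner (360,207)
print("scene corner bottom z0",ray("scene",(352,292),0).round())
K,e,A=cam("top");
for z in (100,150,200,250): print(z,ray("top",(305,291),z).round(),ray("scene",(361,207),z).round(),"front-left top",ray("top",(22,318),z).round(),"scene left",ray("scene",(60,345),z).round())
E
```

```text
0.15 [[-0.    -0.283 -0.959]
 [-0.002 -0.959  0.283]
 [-1.     0.002 -0.   ]]
scene corner bottom z0 [ 492. -128.    0.]
100 [ 480. -138.  100.] [ 550. -241.  100.] front-left top [522. 427. 100.] scene left [668. 273. 100.]
150 [ 474. -139.  150.] [ 506. -165.  150.] front-left top [513. 395. 150.] scene left [611. 290. 150.]
200 [ 467. -140.  200.] [462. -90. 200.] front-left top [504. 363. 200.] scene left [553. 308. 200.]
250 [ 460. -141.  250.] [418. -14. 250.] front-left top [495. 332. 250.] scene left [496. 326. 250.]
```

View pics/wrist0.png

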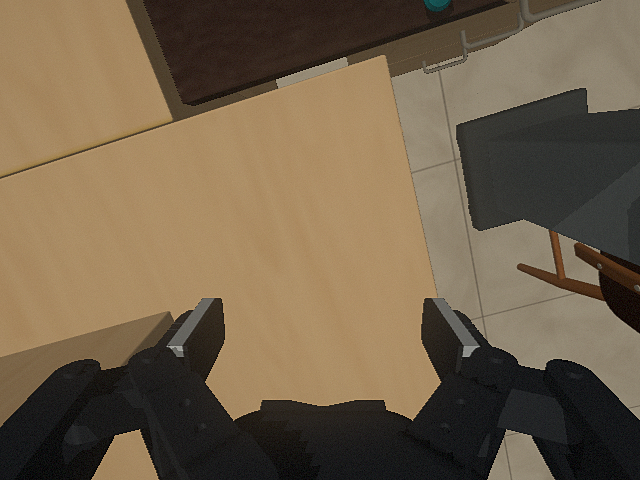

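The machine's front corner is about (470,-140), 165 mm high. The wrist view shows only desk below the tool. A straight line at z≈280 passes in front of the machine, so I'll travel along that with the gripper closed.

drive_tool --pt "-14 29 -23 0" --pt "-14 29 -23 0" --pt "-14 29 -23 0" --pt "-14 29 -23 0" --pt "-14 29 -23 0" --pt "-14 29 -23 0" --pt "0 32 -25 0" --pt "0 32 -25 0" --pt "0 32 -25 0" --pt "0 32 -25 0" --grip 0

```text
clock: 0.98
position: [319.6, 240.4, 283.7]
ee_rot: [0.7, -0.101, -0.7, -0.101]
contact_force: [-0.2, 0.6, -0.0]
gripper_width: 0.1
```

drive_tool --pt "0 31 -24 0" --pt "0 31 -24 0" --pt "0 31 -24 0" --pt "0 31 -24 0" --pt "0 31 -24 0" --pt "0 31 -24 0" --pt "0 31 -24 0" --pt "0 31 -24 0" --pt "0 31 -24 0" --pt "0 31 -24 0"

```text
clock: 1.82
position: [462.2, -124.8, 283.5]
ee_rot: [-0.7, 0.101, 0.7, 0.101]
contact_force: [0.5, 0.9, 0.2]
gripper_width: 0.1
```

drive_tool --pt "0 31 -24 7" --pt "0 20 -36 7" --pt "0 18 -36 7" --pt "0 10 -10 7" --pt "0 0 0 7" --pt "0 0 0 7" --pt "0 0 0 7" --pt "0 0 0 7" --pt "0 0 0 7" --pt "0 0 0 7"

```text
clock: 2.65
position: [525.0, -239.7, 283.2]
ee_rot: [-0.514, 0.486, 0.514, 0.486]
contact_force: [0.7, -0.0, 0.0]
gripper_width: -0.3
```

drive_tool --pt "14 0 0 7" --pt "14 0 0 7" --pt "14 0 0 7" --pt "14 0 0 7" --pt "14 0 0 7" --pt "14 0 0 7" --pt "14 0 0 7" --pt "14 0 0 7" --pt "14 0 0 7" --pt "14 0 0 7"

```text
clock: 3.48
position: [524.9, -239.6, 142.6]
ee_rot: [-0.142, 0.693, 0.142, 0.692]
contact_force: [0.4, -0.2, 0.2]
gripper_width: -0.1
```

```bash
cat >> h.py <<'E'
def shot(name):
    s=arm.read_state();im=arm.get_image("wrist");cv2.imwrite(f"pics/{name}.png",im[:,:,::-1]);return s,im
def rect(s,im,c,half=150,z=46,px=2):
    """metric top view of plane z: returns image, px per mm, x right, y up"""
    g=np.array([[-half,-half],[half,-half],[half,half],[-half,half]],float)
    src=np.array([proj("wrist",[c[0]+a,c[1]+b,z],s) for a,b in g],np.float32)
    dst=np.float32([[ (a+half)*px,(half-b)*px] for a,b in g])
    return cv2.warpPerspective(im,cv2.getPerspectiveTransform(src,dst),(2*half*px,2*half*px))
E
python3 - <<'E'
from h import *
s,im=shot("w1");print(s["clock"],s["joints"].round(2),R.from_quat(s["ee_rot"]).as_matrix().round(3))
r=rect(s,im,(511,-292));cv2.imwrite("pics/w1r.png",r[:,:,::-1])
for P in ([511,-292,46],[400,-340,48]): print(proj("wrist",P,s))
E
```

```text
3.4833 [-0.15  0.35 -0.19 -0.   -1.03 -1.02] [[-0.001 -0.394  0.919]
 [ 0.     0.919  0.394]
 [-1.     0.    -0.   ]]
[269.49267853 190.35691138]
[260.72856758  17.29471618]
```

View pics/w1r.png

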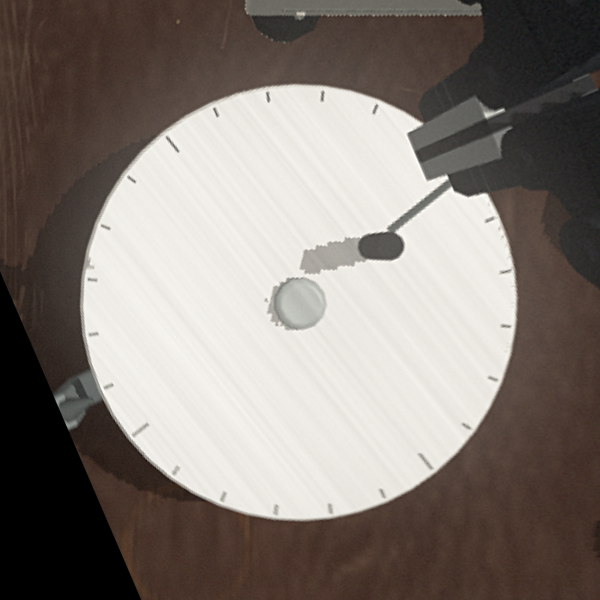

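The rectified view puts the disc centre at pixel (299,302), which is about (510.5,-293). The line is at about 38°, the pointer at about 201.5° and the post foot near (546,-265). I'll lower the closed fingers behind the post.

drive_tool --pt "10 -2 5 0" --pt "20 -2.5 4.5 0" --pt "20 0 0 0" --pt "20 0 0 0" --pt "11 0 0 0" --pt "5 0 0 0" --pt "0 0 0 0"

```text
clock: 4.12
position: [535.6, -240.0, 56.8]
ee_rot: [-0.145, 0.693, 0.145, 0.692]
contact_force: [0.6, -0.1, 0.1]
gripper_width: -0.2
```

```bash
python3 - <<'E'
from h import *
s,im=shot("w2");print(s["clock"],s["position"].round(1),s["contact_force"].round(1))
cv2.imwrite("pics/w2c.png",im[:,:,::-1])
E
```

```text
4.1167 [ 535.6 -240.    56.8] [ 0.6 -0.1  0.1]
```

View pics/w2c.png

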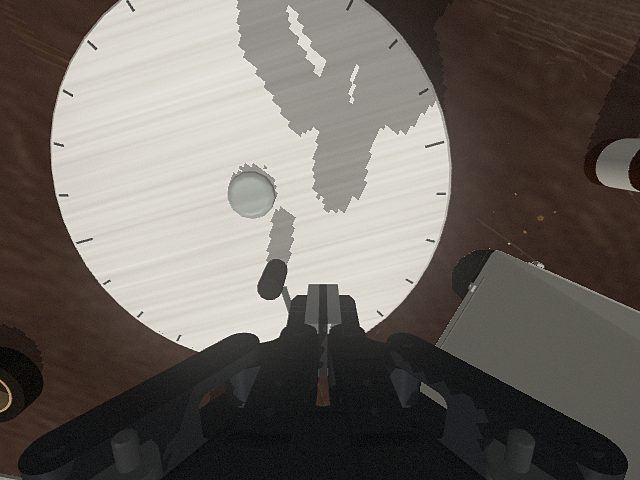

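The post is to the image left of the closed fingertips, at about (275,285), with a gap of roughly 10 mm and nothing else near. Now the flick, then an immediate retreat and lift.

drive_tool --pt "0 -2 0 0" --pt "0 -3 0 0" --pt "0 -4 0.2 0" --pt "0 -4.5 0.5 0" --pt "0 -5.2 0.5 0" --pt "0 -5.8 0.2 0" --pt "0 -6.2 -0.4 0" --pt "0 -6.3 -1.3 0" --pt "0 -6.1 -2.3 0" --pt "0 -5.7 -3.2 0"

```text
clock: 5.0
position: [550.0, -287.9, 57.5]
ee_rot: [-0.144, 0.692, 0.144, 0.692]
contact_force: [0.5, -0.2, -0.5]
gripper_width: 0.2
```

drive_tool --pt "-5 5 0 0" --pt "-20 8 0 0" --pt "-25 0 0 0"

```text
clock: 5.25
position: [542.2, -273.9, 106.1]
ee_rot: [-0.143, 0.694, 0.145, 0.69]
contact_force: [0.1, 0.6, 0.2]
gripper_width: -0.0
```

```bash
cat >> h.py <<'E'
def ang(s,im,c=(510.5,-293),lo=87,hi=104,az0=None):
    """platter line angle (deg): darkest direction along radii 87..104"""
    t=np.deg2rad(np.arange(0,360,.5));rr=np.arange(62,104,2.)
    g=cv2.cvtColor(im,cv2.COLOR_RGB2GRAY).astype(np.float32)
    P=np.array([[proj("wrist",[c[0]+r*np.cos(a),c[1]+r*np.sin(a),46],s) for r in rr] for a in t],np.float32)
    return t,cv2.remap(g,P[...,0],P[...,1],cv2.INTER_LINEAR,borderValue=np.nan)
E
python3 - <<'E'
from h import *
for k in range(3):
    s,im=shot(f"c{k}");print(s["clock"],s["position"].round(1),s["contact_force"].round(1))
    if k==0: r0=rect(s,im,(510.5,-293),half=125,px=1)
    if k==2: cv2.imwrite("pics/c02.png",np.hstack([r0,rect(s,im,(510.5,-293),half=125,px=1)])[:,:,::-1])
E
```

```text
5.25 [ 542.2 -273.9  106.1] [0.1 0.6 0.2]
5.3 [ 546.8 -276.   113.6] [ 0.8 -0.6  4.2]
5.35 [ 547.3 -276.   112.5] [-0.1  0.2  0.5]
```

View pics/c02.png

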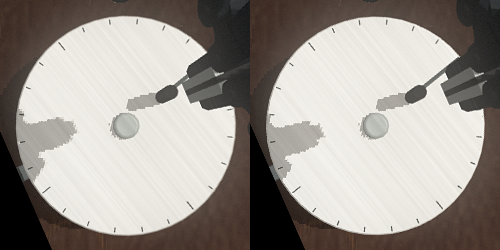

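```bash
python3 - <<'E'
from h import *
c=(510.5,-293)
s,im=shot("c3");print(s["clock"],s["position"].round(1),R.from_quat(s["ee_rot"]).as_matrix().round(3).tolist())
for n,p,q in (("w2",[535.6,-240,56.8],[-0.145,.693,.145,.692]),("c3",s["position"],s["ee_rot"])):
    S=dict(position=np.array(p),ee_rot=np.array(q));print(n,"foot",proj("wrist",[545.9,-265.2,46],S).round(),"top",proj("wrist",[545.9,-265.2,76],S).round(),"tcp",proj("wrist",p,S).round())
o=[im]+[cv2.imread(f"pics/{n}.png")[:,:,::-1] for n in ("c0","c1","c2")]
print([float(np.abs(o[i].astype(int)-o[0]).mean().round(2)) for i in range(4)])
cv2.imwrite("pics/pair.png",np.hstack([cv2.imread("pics/c0.png")[:,:400],im[:,:400,::-1]]))
E
```

```text
5.4 [ 546.1 -275.4  110.4] [[0.005, -0.4, 0.916], [-0.001, 0.916, 0.4], [-1.0, -0.003, 0.004]]
w2 foot [276. 267.] top [269. 289.] tcp [323. 276.]
c3 foot [335. 246.] top [337. 261.] tcp [323. 276.]
[0.0, 9.62, 5.88, 6.13]
```

View pics/pair.png

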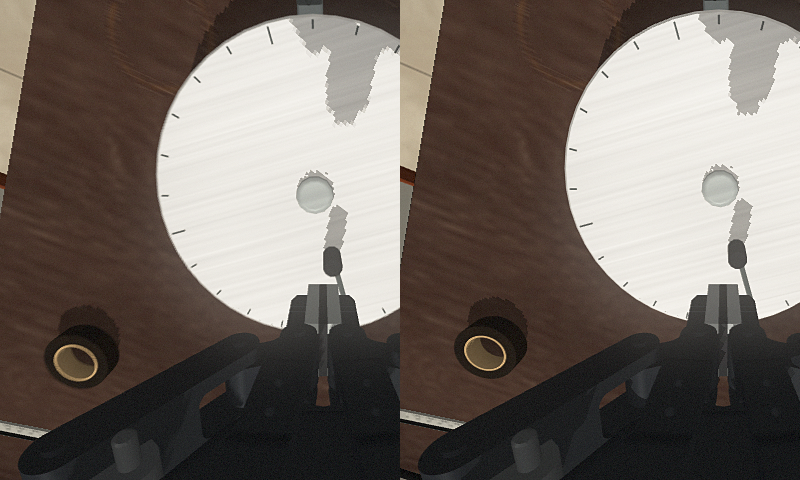

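The pair shows the post still in place at (333,260) and the platter stationary, so the fingers missed the post. I'll compare where the fingertips really are with the TCP in the two fixed cameras.

```bash
python3 - <<'E'
from h import *
s=arm.read_state();p=s["position"];M=R.from_quat(s["ee_rot"]).as_matrix();out=[]
for n in ("scene","top"):
    im=arm.get_image(n)[:,:,::-1].copy()
    u=proj(n,p).round().astype(int);a=im[u[1]-45:u[1]+30,u[0]-50:u[0]+50]
    a=cv2.resize(a,None,fx=4,fy=4,interpolation=cv2.INTER_CUBIC)
    for d,c in (([0,0,0],(0,0,255)),([-38,0,0],(0,255,255)),([0,0,11],(0,255,0)),([0,0,-11],(255,0,0))):
        v=(proj(n,p+M@d)-u+[50.5,45.5])*4;cv2.circle(a,tuple(int(x) for x in v),3,c,-1)
    out.append(a)
cv2.imwrite("pics/tip.png",np.hstack(out));print(s["clock"],p)
E
```

```text
5.45 [ 544.94055866 -274.94959592  108.68688794]
```

View pics/tip.png

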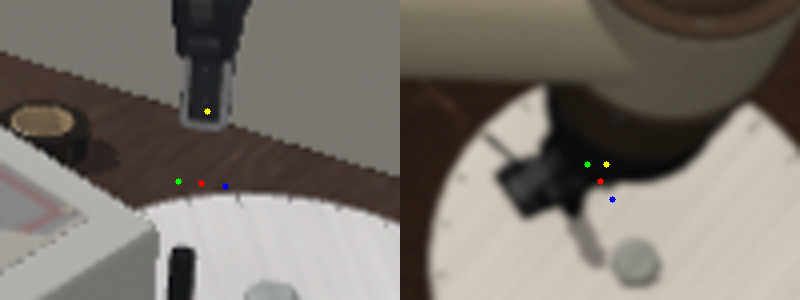

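```bash
python3 - <<'E'
from h import *
s=arm.read_state();p=s["position"];M=R.from_quat(s["ee_rot"]).as_matrix()
rays=[]
for n,(du,dv) in (("scene",(205,126)),("top",(525,205))):
    u=proj(n,p).round();x0=0 if n=="scene" else 400
    uv=u-[50,45]+np.array([du-x0,dv])/4-.5
    K,e,A=cam(n);q=ray(n,uv,0);d=(q-e)/np.linalg.norm(q-e);rays.append((e,d))
A=sum(np.eye(3)-np.outer(d,d) for e,d in rays);b=sum((np.eye(3)-np.outer(d,d))@e for e,d in rays)
X=np.linalg.solve(A,b);print("tip",X.round(1),"gap",[np.linalg.norm(np.cross(X-e,d)).round(1) for e,d in rays],"in tool",(M.T@(X-p)).round(1))
for z in (80,95,110,125,145):print(z,ray("top",proj("top",p)+[-75/4,23/4],z).round())
E
```

```text
tip [ 524.1 -229.7  162.7] gap [np.float64(3.1), np.float64(3.1)] in tool [-55.7  49.3  -0.3]
80 [ 544. -237.   80.]
95 [ 541. -236.   95.]
110 [ 538. -235.  110.]
125 [ 535. -234.  125.]
145 [ 531. -232.  145.]
```

```bash
python3 - <<'E'
from h import *
s=arm.read_state();p=s["position"];M=R.from_quat(s["ee_rot"]).as_matrix()
u=proj("scene",p).round()
for du,dv in ((182,122),(205,126),(226,128)):
    uv=u-[50,45]+np.array([du,dv])/4-.5
    K,e,A=cam("scene");q=ray("scene",uv,0);a=M.T@(e-p);d=M.T@(q-e)
    for y in (-9,0,9): print(du,y,(a+d*(y-a[1])/d[1]).round(1))
k,e,A=cam("wrist",s);a=M.T@(e-p)
for uv in ((322,285),):
    d=M.T@(ray("wrist",uv,0,s)-e)
    for z in (-11,0,11): print(uv,(a+d*(z-a[2])/d[2]).round(1))
E
```

```text
182 -9 [-26.5  -9.   12.9]
182 0 [-31.   0.  12.]
182 9 [-35.6   9.   11. ]
205 -9 [-25.6  -9.    2. ]
205 0 [-30.2   0.    1.2]
205 9 [-34.8   9.    0.4]
226 -9 [-25.7  -9.   -7.9]
226 0 [-30.3   0.   -8.6]
226 9 [-34.9   9.   -9.3]
(322, 285) [-36.7  -0.3 -11. ]
(322, 285) [-12.5  -0.3   0. ]
(322, 285) [11.7 -0.3 11. ]
```

The scene view and the wrist view agree that the closed fingertips end about 35 mm short of the nominal TCP, which disagrees with the interface text. My first flick therefore passed above the post without touching it. I'll go back behind the post and work 34 mm lower.

drive_tool --pt "0 18 3 0" --pt "0 18 3 0" --pt "20 0 0 0" --pt "20 0 0 0" --pt "12 0 0 0" --pt "8 0 0 0" --pt "4 0 0 0" --pt "0 0 0 0"

```text
clock: 6.22
position: [535.1, -239.7, 42.3]
ee_rot: [-0.144, 0.693, 0.145, 0.691]
contact_force: [-0.8, -0.1, 0.1]
gripper_width: 0.1
```

drive_tool --pt "7 0 0 0" --pt "6 0 0 0" --pt "4 0 0 0" --pt "0 0 0 0"

```text
clock: 6.55
position: [535.2, -239.7, 25.7]
ee_rot: [-0.144, 0.693, 0.145, 0.692]
contact_force: [0.0, 0.0, -0.2]
gripper_width: -0.4
```

```bash
python3 - <<'E'
from h import *
s,im=shot("d0");p=s["position"];print(s["clock"],p.round(1),s["contact_force"].round(1))
a=cv2.resize(im[150:400,180:480],None,fx=1.6,fy=1.6)
sc=arm.get_image("scene");u=proj("scene",p).round().astype(int);b=cv2.resize(sc[u[1]-60:u[1]+40,u[0]-40:u[0]+40],(320,400),interpolation=cv2.INTER_CUBIC)
cv2.imwrite("pics/d0c.png",np.hstack([a,b])[:,:,::-1])
E
```

```text
6.55 [ 535.2 -239.7   25.7] [ 0.   0.  -0.2]
```

View pics/d0c.png

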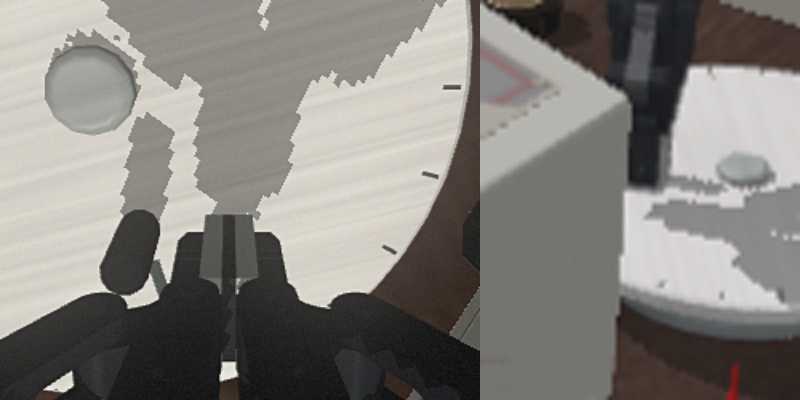

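The left view shows the tips just above the platter with the post to their left at about (130,250), and no contact at TCP z=26, which confirms the short fingertips. Flicking now.

drive_tool --pt "0 -2 0 0" --pt "0 -3 0 0" --pt "0 -4 0.2 0" --pt "0 -4.5 0.5 0" --pt "0 -5.2 0.5 0" --pt "0 -5.8 0.2 0" --pt "0 -6.2 -0.4 0" --pt "0 -6.3 -1.3 0" --pt "0 -6.1 -2.3 0" --pt "0 -5.7 -3.2 0"

```text
clock: 7.48
position: [550.1, -287.7, 26.5]
ee_rot: [-0.144, 0.692, 0.144, 0.692]
contact_force: [0.2, -0.5, 0.3]
gripper_width: 0.1
```

drive_tool --pt "-5 5 0 0" --pt "-20 8 0 0" --pt "-25 0 0 0" --pt "-20 0 0 0"

```text
clock: 7.82
position: [544.5, -274.7, 98.2]
ee_rot: [-0.145, 0.692, 0.144, 0.692]
contact_force: [0.6, 0.2, 1.2]
gripper_width: 0.0
```

```bash
cat > a.py <<'E'
from h import *
def tickline(s,im,c=(510.5,-293)):
    """long line: only mark that is dark along 62..82 mm; post/finger shadows are wide -> use narrow dark contrast"""
    t=np.deg2rad(np.arange(0,360,.5));rr=np.arange(64,84,2.)
    g=cv2.cvtColor(im,cv2.COLOR_RGB2GRAY).astype(np.float32)
    P=np.array([[proj("wrist",[c[0]+r*np.cos(a),c[1]+r*np.sin(a),46],s) for r in rr] for a in t],np.float32)
    I=cv2.remap(g,P[...,0],P[...,1],cv2.INTER_LINEAR,borderValue=0)
    bg=np.minimum(np.roll(I,10,0),np.roll(I,-10,0))     # both sides, 5 deg away
    k=np.clip(bg-I,0,80).mean(1)*((bg>90).mean(1))
    k=cv2.GaussianBlur(k.reshape(-1,1),(1,5),0).ravel()
    i=int(k.argmax());j=np.arange(i-4,i+5);w=k[j%720]
    return (w*j).sum()/w.sum()/2,k[i]
E
python3 - <<'E'
from a import *
for f,S in (("w1",dict(position=np.array([524.9,-239.6,142.6]),ee_rot=np.array([-0.142,.693,.142,.692]))),):
    print(f,tickline(S,cv2.imread(f"pics/{f}.png")[:,:,::-1].copy()))
L=[]
for k in range(4):
    s,im=shot(f"e{k}");L.append(im);print(round(s["clock"],3),s["position"].round(1),s["contact_force"].round(1),tickline(s,im))
E
```

```text
Traceback (most recent call last):
  File "a.py", line 6, in tickline
    P=np.array([[proj("wrist",[c[0]+r*np.cos(a),c[1]+r*np.sin(a),46],s) for r in rr] for a in t],np.float32)
                 ~~~~^^^^^^^^^^^^^^^^^^^^^^^^^^^^^^^^^^^^^^^^^^^^^^^^^^
  File "h.py", line 14, in proj
    K,e,A=cam(n,s);q=A.T@(np.asarray(P,float)-e);q=K@[q[0],-q[1],-q[2]];return q[:2]/q[2]
          ~~~^^^^^
  File "h.py", line 5, in cam
    c=arm.calibration(n)
ValueError: time passes only in moves, steps and waits
```

```bash
sed -i 's/^def cam(n,s=None):/_C={}\ndef cam(n,s=None):/; s/    c=arm.calibration(n)/    c=_C.get(n) or _C.setdefault(n,arm.calibration(n))/' h.py
python3 - <<'E'
from a import *
print("w1",tickline(dict(position=np.array([524.9,-239.6,142.6]),ee_rot=np.array([-0.142,.693,.142,.692])),cv2.imread("pics/w1.png")[:,:,::-1].copy()))
for k in range(4):
    s,im=shot(f"e{k}");print(round(s["clock"],3),s["position"].round(1),s["contact_force"].round(1),tickline(s,im))
E
```

```text
w1 (np.float64(38.514572991684176), np.float64(80.0))
7.817 [ 544.5 -274.7   98.2] [0.6 0.2 1.2] (np.float64(304.4796452717464), np.float64(80.0))
7.867 [ 547.5 -275.9  103. ] [ 1.1 -0.   3.4] (np.float64(298.97825112201554), np.float64(80.0))
7.917 [ 547.3 -275.6  101.3] [-0.3 -0.1  0.1] (np.float64(293.36692155968666), np.float64(80.0))
7.967 [ 545.9 -275.    99. ] [-1.  -1.   0.1] (np.float64(287.8810713889886), np.float64(80.0))
```

The flick worked: the line went 304.5° → 299.0° → 293.4° → 287.9° at 0.05 s steps. That is about 110.8°/s clockwise, or 18.5 rpm. I'm moving to hover above the brake spot at azimuth 290°, radius 81 mm.

drive_tool --pt "0 -27 -14 0" --pt "0 -28 -15 0" --pt "0 -28 -15 0" --pt "18 0 0 0" --pt "18 0 0 0" --pt "14 0 0 0" --pt "8 0 0 0" --pt "5 0 0 0" --pt "0 0 0 0"

```text
clock: 8.77
position: [536.7, -368.0, 31.9]
ee_rot: [-0.144, 0.693, 0.145, 0.691]
contact_force: [-0.7, 0.4, -0.4]
gripper_width: 0.3
```

```bash
python3 - <<'E'
from a import *
for k in range(3):
    s,im=shot(f"f{k}");print(round(s["clock"],3),s["position"].round(1),s["contact_force"].round(1),tickline(s,im))
r=rect(s,im,(510.5,-293),half=150,z=47,px=4)
cv2.imwrite("pics/f2c.png",r[480:900,80:640,::-1])
# disc centre check by limb fit
h=platter("wrist",im,minarea=0);P=np.array([ray("wrist",q,46,s)[:2] for q in h]).astype(float)
x=P-[510.5,-293];rad=np.hypot(*x.T);g=abs(rad-109)<4;A=np.c_[2*x[g],np.ones(g.sum())];sol=np.linalg.lstsq(A,(x[g]**2).sum(1),rcond=None)[0];print("centre off",sol[:2].round(2),np.sqrt(sol[2]+sol[0]**2+sol[1]**2).round(1),g.sum())
E
```

```text
8.767 [ 536.7 -368.    31.9] [-0.7  0.4 -0.4] (np.float64(200.6113086576058), np.float64(74.43778705596924))
8.817 [ 537.5 -368.4   33.1] [ 0.6  0.3 -0.1] (np.float64(195.4085663336285), np.float64(75.35769462585449))
8.867 [ 538.1 -368.6   34. ] [ 1.1 -0.4 -0. ] (np.float64(190.0924186192507), np.float64(75.6837911605835))
centre off [ 0.09 -0.94] 109.2 66
```

View pics/f2c.png

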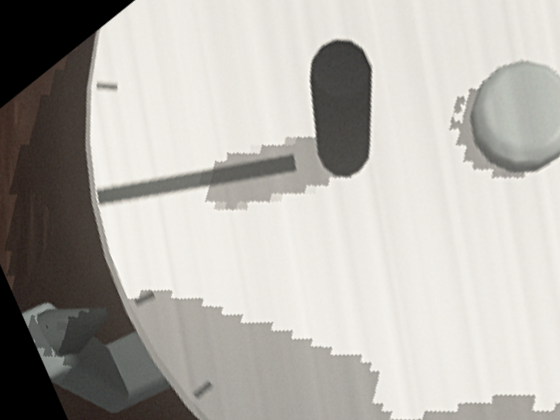

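The rectified crop shows the line sweeping past and the pointer tip at about (105,312), just inside the line through the tick at (145,298). That puts the target at 204.5° in the same measure. I'll wait out the coast while lowering to a close hover.

drive_tool --pt "4 0 0 0" --pt "4 0 0 0" --pt "3 0 0 0" --pt "2 0 0 0" --pt "0 0 0 0" --pt "0 0 0 0" --pt "0 0 0 0" --pt "0 0 0 0" --pt "0 0 0 0" --pt "0 0 0 0"

```text
clock: 9.75
position: [537.8, -368.6, 20.8]
ee_rot: [-0.144, 0.692, 0.144, 0.692]
contact_force: [0.4, 0.8, 0.2]
gripper_width: -0.4
```

drive_tool --pt "0 0 0 0" --pt "0 0 0 0" --pt "0 0 0 0" --pt "0 0 0 0" --pt "0 0 0 0" --pt "0 0 0 0" --pt "0 0 0 0" --pt "0 0 0 0" --pt "0 0 0 0"

```text
clock: 10.5
position: [537.7, -368.6, 20.6]
ee_rot: [-0.144, 0.692, 0.144, 0.692]
contact_force: [0.5, 1.3, -0.4]
gripper_width: -0.0
```

```bash
python3 - <<'E'
from a import *
for k in range(4):
    s,im=shot(f"g{k}");print(round(s["clock"],3),s["position"].round(1),s["contact_force"].round(1),tickline(s,im))
E
```

```text
10.5 [ 537.7 -368.6   20.6] [ 0.5  1.3 -0.4] (np.float64(279.61516676908764), np.float64(7.2667993903160095))
10.55 [ 537.7 -368.6   20.6] [-0.9  0.1  0.8] (np.float64(279.61349995613193), np.float64(9.084838664531707))
10.6 [ 537.7 -368.6   20.6] [ 0.2 -0.4 -0.2] (np.float64(279.52199086986326), np.float64(7.573166418075561))
10.65 [ 537.7 -368.6   20.6] [-0.4 -0.2 -0.6] (np.float64(279.6780287854444), np.float64(8.06993168592453))
```

drive_tool --pt "0 0 0 0" --pt "0 0 0 0" --pt "0 0 0 0" --pt "0 0 0 0" --pt "0 0 0 0" --pt "0 0 0 0" --pt "0 0 0 0" --pt "0 0 0 0" --pt "0 0 0 0"

```text
clock: 11.45
position: [537.7, -368.6, 20.6]
ee_rot: [-0.144, 0.692, 0.144, 0.692]
contact_force: [-1.0, 0.3, 0.3]
gripper_width: 0.1
```

```bash
python3 - <<'E'
from a import *
for k in range(3):
    s,im=shot(f"i{k}");print(round(s["clock"],3),s["position"].round(1),tickline(s,im))
E
```

```text
11.45 [ 537.7 -368.6   20.6] (np.float64(279.309715069691), np.float64(68.08696126937866))
11.5 [ 537.7 -368.6   20.6] (np.float64(274.6144654313999), np.float64(70.79922771453857))
11.55 [ 537.7 -368.6   20.6] (np.float64(269.5390870071711), np.float64(74.94989013671875))
```

The line is now at about 264.5° turning at roughly 100°/s, so it is due at the pointer about 7 rows from now. I'll time the press for that.

drive_tool --pt "0 0 0 0" --pt "0 0 0 0" --pt "0 0 0 0" --pt "0 0 0 0" --pt "0 0 0 0" --pt "3 0 0 0" --pt "6 0 0 0" --pt "3 0 0 0" --pt "0 0 0 0"

```text
clock: 12.35
position: [539.9, -368.6, 14.3]
ee_rot: [-0.147, 0.691, 0.144, 0.693]
contact_force: [-3.9, 9.6, 23.9]
gripper_width: -0.1
```

```bash
python3 - <<'E'
from a import *
for k in range(3):
    s,im=shot(f"j{k}");print(round(s["clock"],3),s["position"].round(1),s["contact_force"].round(1),tickline(s,im))
E
```

```text
12.35 [ 539.9 -368.6   14.3] [-3.9  9.6 23.9] (np.float64(208.73814972435892), np.float64(71.97274684906006))
12.4 [ 539.9 -368.7   14.3] [-3.2  8.5 24. ] (np.float64(208.73541446757392), np.float64(72.27106952667236))
12.45 [ 539.9 -368.6   14.3] [-3.5  7.9 23.3] (np.float64(208.70649574938295), np.float64(72.45357608795166))
```

Braked with the line at 208.7° under 24 N. I'll drag it about 4.2° further clockwise with the pressing fingertip, which is -z by 5.9 mm.

drive_tool --pt "0 0 -2 0" --pt "0 0 -2 0" --pt "0 0 -1.9 0" --pt "0 0 0 0" --pt "0 0 0 0" --pt "0 0 0 0"

```text
clock: 13.0
position: [535.3, -370.9, 14.3]
ee_rot: [-0.147, 0.69, 0.144, 0.694]
contact_force: [-2.0, 10.1, 23.4]
gripper_width: 0.2
```

```bash
python3 - <<'E'
from a import *
for k in range(2):
    s,im=shot(f"k{k}");print(round(s["clock"],3),s["position"].round(1),s["contact_force"].round(1),tickline(s,im))
c=np.array([510.5,-293.5])
r=rect(s,im,c,half=150,z=47,px=6)   # 1800 px
cv2.imwrite("pics/k1c.png",r[1000:1400,130:730,::-1])
E
```

```text
13.0 [ 535.3 -370.9   14.3] [-2.  10.1 23.4] (np.float64(204.95545186633973), np.float64(70.07893526554108))
13.05 [ 535.3 -370.9   14.3] [-2.3  9.  24.3] (np.float64(204.9530964185259), np.float64(69.58707404136658))
```

View pics/k1c.png

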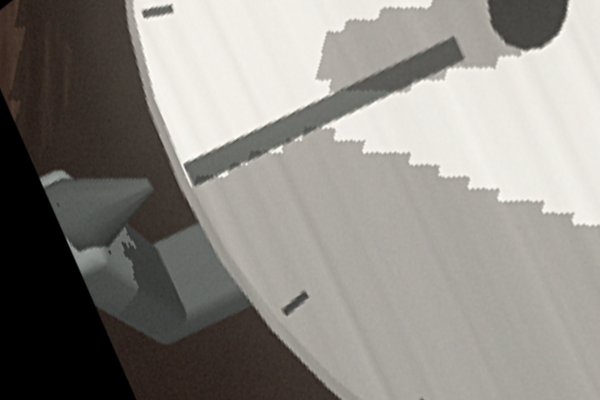

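The last view shows the line's outer end at (192,175), its inner end at (453,48) and the pointer tip at (152,183). The line is still slightly counterclockwise of the tip. I'll work out the residual with the true heights.

```bash
python3 - <<'E'
from a import *
s=arm.read_state();c=np.array([510.5,-293.5])
def f(u,v,z):
    X=[c[0]+(u+130)/6-150,c[1]+150-(v+1000)/6,47]
    return ray("wrist",proj("wrist",X,s),z,s)[:2]
t=f(152,183,48);a=f(192,175,46);b=f(453,48,46)
A=lambda d:np.rad2deg(np.arctan2(d[1],d[0]))%360
for cc in (c,c+[0,.5]): print("tip",A(t-cc),np.hypot(*(t-cc)),"line end",A(a-cc),np.hypot(*(a-cc)),"line dir",A(a-b))
E
```

```text
tip 204.88596686435292 113.08212753612284 line end 205.15076940981672 106.83275309086372 line dir 205.94709292597489
tip 205.1153527781958 113.29344230890143 line end 205.3930193114751 107.0462107313476 line dir 205.94709292597489
```

Both estimates put the line about 0.3° (0.5 mm) past the pointer, so I'll make one small trim and check it.

drive_tool --pt "0 0 -0.4 0" --pt "0 0 0 0" --pt "0 0 0 0" --pt "0 0 0 0"

```text
clock: 13.43
position: [535.1, -371.0, 14.3]
ee_rot: [-0.147, 0.69, 0.144, 0.694]
contact_force: [-2.7, 9.1, 22.8]
gripper_width: 0.1
```

```bash
python3 - <<'E'
from a import *
for k in range(2):
    s,im=shot(f"l{k}");print(round(s["clock"],3),s["position"].round(1),s["contact_force"].round(1),tickline(s,im))
if abs(tickline(s,im)[0]-204.65)<.5 and s["contact_force"][2]>10: print(arm.job_done())
E
```

```text
13.433 [ 535.1 -371.    14.3] [-2.7  9.1 22.8] (np.float64(204.80982895251955), np.float64(71.68844413757324))
13.483 [ 535.1 -371.    14.3] [-1.5  9.  22.9] (np.float64(204.82274785552545), np.float64(71.73815417289734))
the job is handed in; nothing more can be done
None
```

The job is handed in at 13.5 s: the platter was flicked, coasted, then was braked, and the line is held at the pointer.

- **Flick:** I pushed the post with the closed fingers. The platter left at about 110°/s clockwise (18.5 rpm) and was still turning at about 100°/s just before braking.
- **Coast:** It ran untouched for about 4.5 s.
- **Brake:** I pressed a fingertip on the flat top about 80 mm from the axis, and the line stopped about 4° short of the pointer. I then dragged the platter the rest of the way with the same pressing finger.
- **Last checks:** The line is steady and within about 0.3° of the pointer tip by pixel measurement. That has its own error of a few tenths of a degree. The downward press is 23 N, and the fingers are well clear of the post. My path kept clear of the bottle, pot and stud, but I did not check them in a final picture.

**Failed or disagreed:**
- **First flick missed:** It passed above the post without touching. The closed fingertips end about 30–35 mm short of the stated TCP, seen in two cameras and confirmed when the platter was reached at TCP z of about 14.
- **Slowing:** The platter slowed by roughly 10% in 4 s by my measurements, more than "hardly slows in 30 s" suggests. Part of that may be measuring error.
- **Platter centre:** My estimates differed by up to about 1.8 mm.

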